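# Move a hanging core carrier to the next rail

## Robot

A 6-joint arm with a two-finger parallel gripper is mounted at the origin on the work surface. World frame = base frame: x ahead of the robot, y to its left, z up, the work surface at z = 0. Lengths are in m, angles in rad, forces in N, time in s.
With the tool pointing down it reaches from about 0.35 to 0.95 m from the base axis. Payload 17.4 kg.
Tool frame: the origin (TCP) lies midway between the tips of the shut fingers; the grasp point (between the pads) lies 19 mm behind it; z points along the fingers, y is the line along which they close (so a half turn about z gives the same grasp; the last joint's range is limited). The gripper opens to 93 mm and grips with 3 to 60 N. Pads are 15 mm wide; open, the fingers measure 128 mm over their backs; the gripper's body (75 mm by 188 mm) begins 65 mm behind the grasp point.
Start: joints at [1.14, 0.116, 1.442, -0, 1.584, -0.038], TCP at [0.258, 0.624, 0.219] pointing down, gripper open.
Joint ranges: [-2.83, 2.83], [-0.83, 2.19], [0.07, 2.5], [-1.14, 4.28], [0.01, 3], [-2.97, 2.97]. Speed limits (rad/s): [1.89, 1.89, 2.22, 3.14, 3.14, 3.14].

## Interface

Orientations are given as a unit quaternion [x, y, z, w].
In Python, from cell import bot gives the robot as it stands. The module is installed in compiled form; this text tells all that it offers.
- The arm moves only by the tool carry_out, never from a script. Its argument "plan" is a list of rows, each a list of 3 entries, a list of its own where there are three numbers: the turn, a rotation vector about the world's x, y, z as a fraction of full scale, then the shift along the world's x, y, z as a fraction of full scale, then the gripper command: -1 is fully open, 1 is shut, values between are in proportion. A call has 1 to 20 rows; each row is the pose to reach, as a shift and turn from the pose commanded when the call began; what a row does not reach only later rows make up. Full scale, the value 1, is 150 mm for a shift and pi/2 rad for a turn. A row lasts 1/10 s, in which the tool goes at most 50 mm and 8.59 degrees, less where a joint would pass 70% of its speed; a pose out of reach is approached as far as the arm can. A call with a number of a shift or a turn outside -1 to 1 is refused whole. A call with a gripper value outside its range is refused whole. The fingers move at their own pace and stop on an object; "force" is the grip in N (left out, the last holds). Time passes only in rows, so rows that repeat a pose let the fingers close. It gives the time, the measured TCP pose, the force, the opening and the grip force at its end, in the units of the state.
- bot.read_state(): the state, without advancing time (a new reading comes with each control period).
- bot.snapshot(name): name is "scene" or "side" or "wrist"; returns the picture (384x512x3 uint8, red, green, blue); there is no depth.
- bot.get_calibration(name): a dict with "mtx" (3x3 intrinsics, pixels), "pose" (4x4, takes a point from camera to world coordinates). Camera axes: x right, y down, z forward; pixel columns grow to the right and rows downward; lengths in m; the calibration is good to about 2 mm. The wrist camera is an equidistant fisheye: a pixel r from the principal point sees the ray r / f radians off the axis. A picture is of the moment at which its call begins: read the wrist's pose just before it. get_calibration takes no time and is no camera call; for the wrist camera it gives the pose at the moment of the call.
- bot.hand_in(): hands the job in; it is judged then, once.
The state is a dict: "time_s": time; "joints": joint angles; "joint_velocities": joint speeds; "tau": joint torques, N m; "ee_pos": TCP position; "tcp_rot": TCP orientation; "ft_force": force on the tool from outside, world axes, zero at the start; "moment": the same for the moment, N m; "finger_gap": finger opening in m; "grip_force": force on a finger pad.
Only numpy, scipy, OpenCV 4.12 (cv2) and the standard library are available. Lean on these libraries where they do the work, as an engineer would, in place of code of your own. Each camera call takes 0.05 s, during which the arm holds its last target. There are 200 camera calls.

## Task

Lift the hanging carrier with the long cardboard tube over the upturned end of its rail and hang it on the other tall rail, in front of the short carrier that already hangs there (the low rail is too low for it). Lower it gently until it hangs there by itself rather than dropping it, then let go; both short carriers stay hanging on their rails, and everything else on the bench stays where it is.

Things in the scene. Friction and masses are not known exactly. Their poses are not given: they have to be found in the camera images.
- long_carrier: Carrier to move: wooden grip block on top, closed steel loop (12 mm thick along x) hung over the bar of rail_a, below it a cardboard tube 140 mm long along y, 44 mm diameter, axis 97 mm below the origin. Origin: where the loop rests on the bar's top; z up, x along the bar. Loose, 0.2 to 0.45 kg. Hangs between the end stop and short_carrier_a.
- long_carrier_grip (a point): Centre of the long carrier's grip block (24 mm along x, 36 mm along y, 45 mm high), 40 mm above the carrier's origin; same axes.
- long_carrier_window (a point): Centre of the opening in the long carrier's loop, 37 mm below the carrier's origin. The opening is 52 mm wide (y) and 75 mm high at the middle; its top is an inverted V whose sides fall 30 degrees, its bottom is the tube. So the carrier passes an end stop when raised 30 to 60 mm above its hanging height.
- short_carrier_a: Short carrier hanging on rail_a behind the long one, near the post: as long_carrier, with the same origin and axes, but its tube is 80 mm long. Loose, 0.24 kg.
- short_carrier_b: Short carrier hanging on rail_b near the post: as short_carrier_a. Loose, 0.24 kg.
- rail_a: Tall steel stand on which the long carrier hangs at first. One level steel bar, 12 mm thick, runs from the post along -x, its top 185 mm above the bench; its far end is point rail_a_stop. Origin: on the bench at the centre of the post (24 x 24 mm, top at 215 mm; foot plate 10 mm thick, x -110 to 50, y +-40 mm); z up. Bolted down.
- rail_a_stop (a point): End of rail_a's bar: top of its end stop, where the bar turns straight up (12 mm thick). It lies 165 mm along -x from the post's centre and 22 mm above the bar's top. Axes as the stand's.
- rail_b: The other tall steel stand, with one short carrier. One level steel bar, 12 mm thick, runs from the post along -x, its top 185 mm above the bench; its far end is point rail_b_stop. Origin: on the bench at the centre of the post (24 x 24 mm, top at 215 mm; foot plate 10 mm thick, x -110 to 50, y +-40 mm); z up. Bolted down.
- rail_b_stop (a point): End of rail_b's bar: top of its end stop, where the bar turns straight up (12 mm thick). It lies 165 mm along -x from the post's centre and 22 mm above the bar's top. Axes as the stand's.
- rail_low: Low steel stand of the same make, empty, too low for a carrier. One level steel bar, 12 mm thick, runs from the post along -x, its top 100 mm above the bench; its far end is point rail_low_stop. Origin: on the bench at the centre of the post (24 x 24 mm, top at 130 mm; foot plate 10 mm thick, x -110 to 50, y +-40 mm); z up. Bolted down.
- rail_low_stop (a point): End of rail_low's bar: top of its end stop, where the bar turns straight up (12 mm thick). It lies 165 mm along -x from the post's centre and 22 mm above the bar's top. Axes as the stand's.
- wrench: Open-ended wrench, 150 mm long, lying on the bench; bystander.
- tape_roll: Grey roll, 60 mm diameter, 25 mm high, lying flat on the bench; bystander.
- bottle: Clear bottle with an orange cap, 66 mm diameter, 190 mm high; bystander.
- mug: White mug, 80 mm diameter, 90 mm high; bystander.
- brush: Brush, 200 mm long, lying on the bench; bystander.

How it is judged:
By the outcome, as a careful person would: the job done as asked, in the order asked, and still so for the second after the job is handed in, with the robot touching nothing.
It also fails if it takes over 45 s, if anything falls off the work surface, if the arm or the gripper's body presses on something with over 40 N, if the wrist force passes 120 N, or if a joint passes its speed limit or range.

## Working session

There is one attempt and no reset: what is moved stays moved. The work goes in short steps, Python scripts to look and compute and a tool call to move; the robot and the scene stay as the last step left them, time stands still between calls to the robot, and variables do not carry over. Pictures are saved under pics/ and viewed, at most 12 in all, crops included, and the job is handed in when it is done.

Besides the shell and the picture viewer there is one more tool, called by a JSON object that holds its "op" and its "data", one argument or row to a line. carry_out: Moves the arm, as the interface text tells. Shift numbers are shares of 150 mm and turn numbers shares of pi/2 rad, none past 1 either way. Its arguments: {"type":"object","properties":{"plan":{"type":"array"},"force":{"type":"number"}},"required":["plan"]}

```bash
mkdir -p pics; python3 - <<'E'
from cell import bot
import cv2,numpy as np
s=bot.read_state()
print({k:np.round(v,4) for k,v in s.items()})
for n in ["scene","side","wrist"]:
    im=bot.snapshot(n); cv2.imwrite(f"pics/{n}0.png",im[...,::-1]); c=bot.get_calibration(n); print(n,np.round(c["mtx"],1).tolist(),np.round(c["pose"],3).tolist())
E
```

```text
{'time_s': np.float64(0.0), 'joints': array([ 1.1402,  0.1165,  1.4423, -0.    ,  1.584 , -0.0378]), 'joint_velocities': array([-0.001 ,  0.0006,  0.0006, -0.0012,  0.0001,  0.0013]), 'tau': array([ 7.00000e-04, -7.21237e+01, -6.22642e+01,  7.81000e-02,
        2.34000e-02, -1.00000e-04]), 'ee_pos': array([0.2583, 0.6234, 0.2179]), 'tcp_rot': array([ 1.951e-01,  9.808e-01, -6.000e-04, -1.000e-04]), 'ft_force': array([-0.2112,  0.5672, -0.5366]), 'moment': array([-0.0053, -0.0179, -0.0273]), 'grip_force': np.float64(0.0), 'finger_gap': np.float64(0.0929)}
scene [[403.8, 0.0, 256.7], [0.0, 403.8, 187.3], [0.0, 0.0, 1.0]] [[-0.044, 0.786, -0.616, 1.232], [0.999, 0.028, -0.035, 0.036], [-0.01, -0.617, -0.787, 1.077], [0.0, 0.0, 0.0, 1.0]]
side [[383.9, 0.0, 260.4], [0.0, 383.9, 181.5], [0.0, 0.0, 1.0]] [[0.911, -0.201, 0.36, 0.124], [-0.411, -0.494, 0.766, -0.786], [0.024, -0.846, -0.533, 0.708], [0.0, 0.0, 0.0, 1.0]]
wrist [[297.3, 0.0, 255.1], [0.0, 297.3, 195.3], [0.0, 0.0, 1.0]] [[0.383, 0.895, 0.231, 0.196], [0.924, -0.37, -0.097, 0.651], [-0.002, 0.251, -0.968, 0.385], [0.0, 0.0, 0.0, 1.0]]
```

View pics/scene0.png

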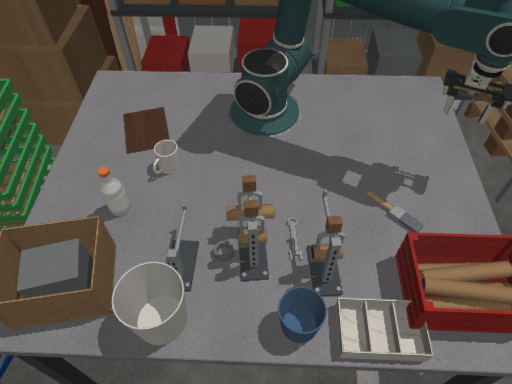

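View pics/side0.png

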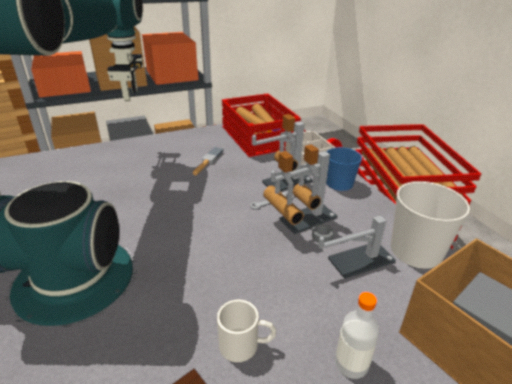

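The scene view shows rail_a in the middle (long carrier grip at about (250,184), short_a at (251,210)), rail_b on the right (short_b at (334,224), stop at about (325,193)) and rail_low on the left. The side view shows the same group around (290,180). I'll enlarge both.

```bash
python3 - <<'E'
import cv2
a=cv2.imread("pics/scene0.png")[165:300,220:355]; b=cv2.imread("pics/side0.png")[105:240,240:350]
cv2.imwrite("pics/c1.png",cv2.resize(a,None,fx=4.4,fy=4.4,interpolation=cv2.INTER_CUBIC))
cv2.imwrite("pics/c2.png",cv2.resize(b,None,fx=4.4,fy=4.4,interpolation=cv2.INTER_CUBIC))
E
```

```text
(no output)
```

View pics/c1.png

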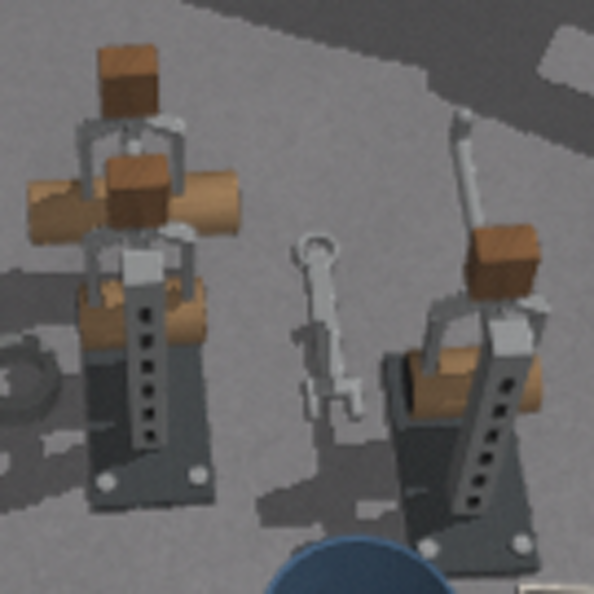

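View pics/c2.png

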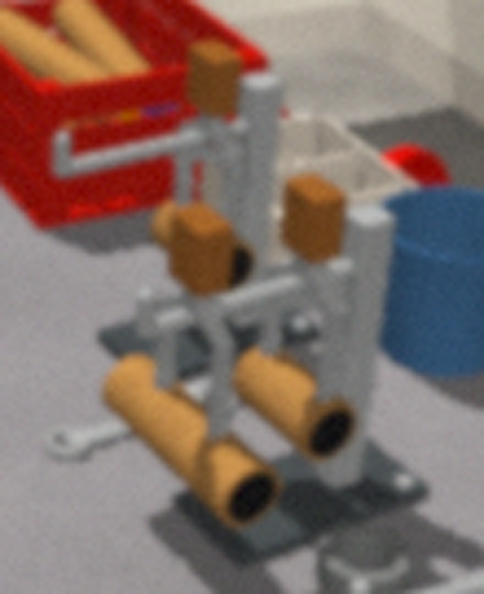

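```bash
cat > h.py <<'E'
import numpy as np, cv2
from cell import bot
def ray(n,uv,cal=None):
    c=cal or bot.get_calibration(n); K=c["mtx"]; P=c["pose"]
    d=np.array([(uv[0]-K[0,2])/K[0,0],(uv[1]-K[1,2])/K[1,1],1.])
    if n=="wrist":
        r=np.hypot(d[0],d[1]); d=np.array([d[0]*np.sin(r)/r,d[1]*np.sin(r)/r,np.cos(r)])
    d/=np.linalg.norm(d); return P[:3,3],P[:3,:3]@d
def tri(*rays):
    A=sum(np.eye(3)-np.outer(d,d) for o,d in rays); b=sum((np.eye(3)-np.outer(d,d))@o for o,d in rays)
    p=np.linalg.solve(A,b); return p,[1e3*np.linalg.norm(np.cross(p-o,d)) for o,d in rays]
def plane(r,z): o,d=r; return o+d*(z-o[2])/d[2]
def grips(im):
    hsv=cv2.cvtColor(im,cv2.COLOR_RGB2HSV)
    return hsv
E
python3 - <<'E'
from h import *
sc=lambda u,v:((u+.5)/4.4-.5+220,(v+.5)/4.4-.5+165)
sd=lambda u,v:((u+.5)/4.4-.5+240,(v+.5)/4.4-.5+105)
pts={"stop_b":((462,114),(62,137)),"stop_a":((134,145),(148,294)),"post_a":((142,263),(371,213)),"post_b":((512,335),(261,83)),
# top face corners of blocks: +x-y.. near corners
"long_top":((128,67),(205,217)),"sa_top":((139,173),(313,188)),"sb_top":((505,243),(216,50))}
for k,(a,b) in pts.items():
    p,e=tri(ray("scene",sc(*a)),ray("side",sd(*b))); print(k,np.round(p,4),np.round(e,1))
im=cv2.imread("pics/scene0.png"); 
for x,y in [(249,180),(249,188),(270,212),(120,130)]: print(cv2.cvtColor(im,cv2.COLOR_BGR2HSV)[y,x])
E
```

```text
stop_b [0.5523 0.1821 0.2045] [0.1 0.1]
stop_a [ 0.5435 -0.0103  0.1748] [18.8 18.8]
post_a [ 0.6779 -0.0104  0.2166] [1.1 1.1]
post_b [0.7159 0.1982 0.2133] [1.4 1.4]
long_top [ 0.5538 -0.0236  0.2438] [0.6 0.6]
sa_top [ 0.6325 -0.0132  0.2433] [0. 0.]
sb_top [0.6752 0.1935 0.246 ] [0.1 0.1]
[ 13 135 123]
[ 13 118  69]
[ 15 107 140]
[150   2 123]
```

Triangulation gives grip tops at z≈0.245, as expected, and rail_b yawed about 5.6°. I'm moving over the rails so the wrist camera can refine this.

{"op": "carry_out", "data": {
  "plan": [
    [[0,0,0.32],[0.9,-1,1],-1],
    [[0,0,0.32],[0.9,-1,1],-1],
    [[0,0,0.32],[0.9,-1,1],-1],
    [[0,0,0.32],[0.9,-1,1],-1],
    [[0,0,0.32],[0.9,-1,1],-1],
    [[0,0,0.32],[0.9,-1,1],-1]
  ]
}}

```text
time_s: 0.75
ee_pos: [0.3961, 0.4711, 0.3733]
tcp_rot: [-0.053, 0.999, 0.002, 0.002]
ft_force: [-1.2, 0.3, -0.2]
finger_gap: 0.0927
grip_force: 0.0
```

{"op": "carry_out", "data": {
  "plan": [
    [[0,0,0],[0.8,-1,0],-1],
    [[0,0,0],[0.8,-1,0],-1],
    [[0,0,0],[0.8,-1,0],-1],
    [[0,0,0],[0.8,-1,0],-1],
    [[0,0,0],[0.8,-1,0],-1]
  ]
}}

```text
time_s: 1.25
ee_pos: [0.5155, 0.3206, 0.3674]
tcp_rot: [-0.053, 0.999, -0.001, -0.0]
ft_force: [-0.9, 0.4, -0.3]
finger_gap: 0.0931
grip_force: 0.0
```

{"op": "carry_out", "data": {
  "plan": [
    [[0,0,0],[0,-1,0],-1],
    [[0,0,0],[0,-1,0],-1],
    [[0,0,0],[0,-1,0],-1],
    [[0,0,0],[0,-1,0],-1],
    [[0,0,0],[0,-1,0],-1],
    [[0,0,0],[0,-1,0],-1]
  ]
}}

```text
time_s: 1.85
ee_pos: [0.5132, 0.1748, 0.3682]
tcp_rot: [-0.055, 0.998, 0.0, -0.0]
ft_force: [0.7, 0.0, -0.8]
finger_gap: 0.0931
grip_force: 0.0
```

```bash
cat >> h.py <<'E'
def wshot(name):
    c=bot.get_calibration("wrist"); im=bot.snapshot("wrist"); cv2.imwrite(f"pics/{name}.png",im[...,::-1]); np.savez(f"pics/{name}.npz",**c); return im
E
python3 - <<'E'
from h import *
wshot("w1"); s=bot.read_state(); print(s["time_s"],s["ee_pos"],s["tcp_rot"],np.round(s["joints"],2))
E
```

```text
1.9 [0.5132446  0.17500905 0.36818037] [-5.56665359e-02  9.98449350e-01  4.58810649e-05 -3.60789183e-04] [ 0.28 -0.17  1.48  0.    1.83 -1.4 ]
```

{"op": "carry_out", "data": {
  "plan": [
    [[0,0,0],[0,-1,0],-1],
    [[0,0,0],[0,-1,0],-1],
    [[0,0,0],[0,-1,0],-1],
    [[0,0,0],[0,-1,0],-1],
    [[0,0,0],[0,-1,0],-1],
    [[0,0,0],[0,-1,0],-1]
  ]
}}

```text
time_s: 2.5
ee_pos: [0.5136, 0.025, 0.3684]
tcp_rot: [-0.056, 0.998, 0.0, -0.0]
ft_force: [0.4, 0.3, 0.9]
finger_gap: 0.0929
grip_force: 0.0
```

```bash
python3 - <<'E'
from h import *
wshot("w2"); s=bot.read_state(); print(s["time_s"],s["ee_pos"],s["tcp_rot"],np.round(s["joints"],2))
for n in ("w1","w2"):
    a=cv2.imread(f"pics/{n}.png"); cv2.imwrite(f"pics/{n}b.png",cv2.resize(a,None,fx=1.5,fy=1.5,interpolation=cv2.INTER_CUBIC))
E
```

```text
2.55 [0.51356223 0.0251091  0.36843145] [-5.59218819e-02  9.98435124e-01  1.05112498e-04 -1.88327740e-04] [-0.   -0.23  1.54  0.    1.84 -1.68]
```

View pics/w1b.png

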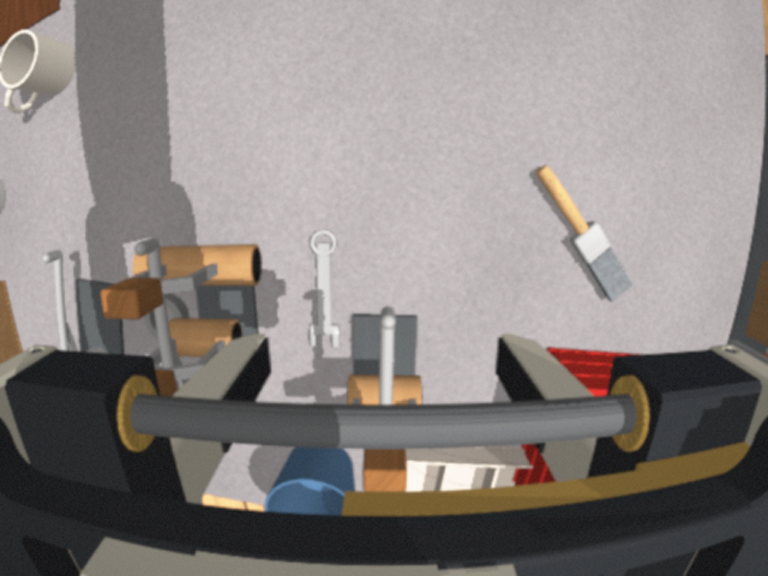

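View pics/w2b.png

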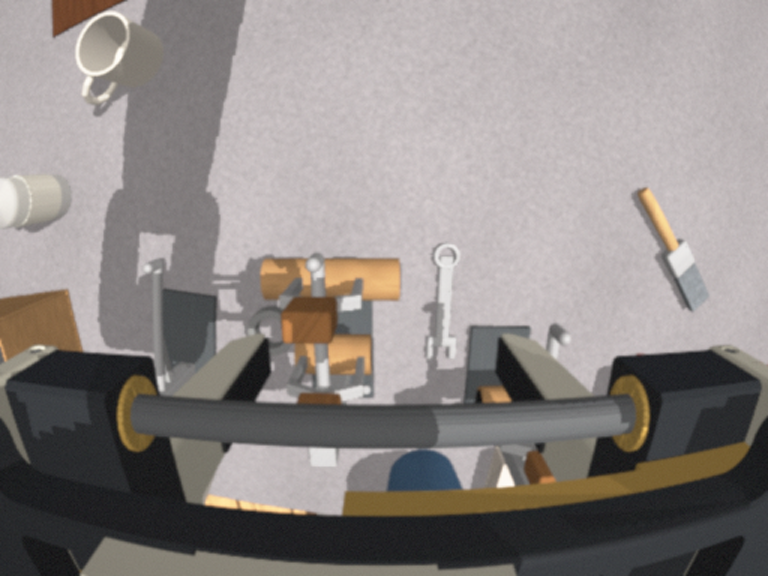

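w1 shows stop_b at about (388,316) and stop_a at (148,246), in 1.5× pixels. w2 shows stop_a at (315,263), stop_b at (563,338), and the long grip block around (310,320). Next I'll triangulate these, using the block's mask corners.

```bash
python3 - <<'E'
from h import *
W={n:dict(np.load(f"pics/{n}.npz")) for n in("w1","w2")}
f=lambda u,v:((u+.5)/1.5-.5,(v+.5)/1.5-.5)
R=lambda n,u,v:ray("wrist",f(u,v),W[n])
sc=lambda u,v:((u+.5)/4.4-.5+220,(v+.5)/4.4-.5+165)
sd=lambda u,v:((u+.5)/4.4-.5+240,(v+.5)/4.4-.5+105)
for k,r in {"stop_a":[R("w1",148,246),R("w2",315,263),ray("side",sd(148,294))],"stop_b":[R("w1",388,317),R("w2",563,338),ray("scene",sc(462,114)),ray("side",sd(62,137))]}.items():
    p,e=tri(*r); print(k,np.round(p,4),np.round(e,1)); print([np.round(plane(x,.207)[:2],4) for x in r])
for n,box in (("w1",(60,170,110,225)),("w2",(180,190,230,235))):
    im=cv2.imread(f"pics/{n}.png"); x0,y0,x1,y1=box; h=cv2.cvtColor(im[y0:y1,x0:x1],cv2.COLOR_BGR2HSV)
    m=((h[...,0]<14)&(h[...,1]>125)).astype(np.uint8)
    cs,_=cv2.findContours(m,0,2); c=max(cs,key=cv2.contourArea)
    q=cv2.approxPolyDP(cv2.convexHull(c),1.5,True)[:,0]+[x0,y0]; print(n,cv2.contourArea(c),cv2.minAreaRect(c))
    for u in q: print(u,np.round(plane(ray("wrist",u,W[n]),.2475)[:2],4),np.round(plane(ray("wrist",u,W[n]),.2025)[:2],4))
cs=cv2.imread("pics/w2.png")[185:240,175:235]; cv2.imwrite("pics/w2c.png",cv2.resize(cs,None,fx=9,fy=9,interpolation=cv2.INTER_CUBIC))
E
```

```text
stop_a [ 0.5151 -0.025   0.1995] [3.  1.9 2.8]
[array([ 0.5117, -0.0179]), array([ 0.5128, -0.0258]), array([ 0.5127, -0.0344])]
stop_b [0.5517 0.1826 0.2037] [2.4 1.4 0.5 1. ]
[array([0.5484, 0.1835]), array([0.5519, 0.1805]), array([0.5544, 0.1816]), array([0.5502, 0.1776])]
w1 10.0 ((41.97999954223633, 24.360000610351562), (8.40000057220459, 4.599999904632568), 36.869895935058594)
[106 196] [0.5385 0.0145] [ 0.553  -0.0096]
[ 99 195] [0.5384 0.0054] [ 0.5528 -0.0202]
[100 190] [0.5325 0.0068] [ 0.546  -0.0185]
w2 6.5 ((17.150001525878906, 31.55000114440918), (2.5298221111297607, 6.008327484130859), 18.43494987487793)
[199 219] [ 0.5517 -0.0284] [ 0.5682 -0.0357]
[198 223] [ 0.5563 -0.0292] [ 0.5735 -0.0366]
[195 224] [ 0.5578 -0.0323] [ 0.5752 -0.0403]
```

View pics/w2c.png

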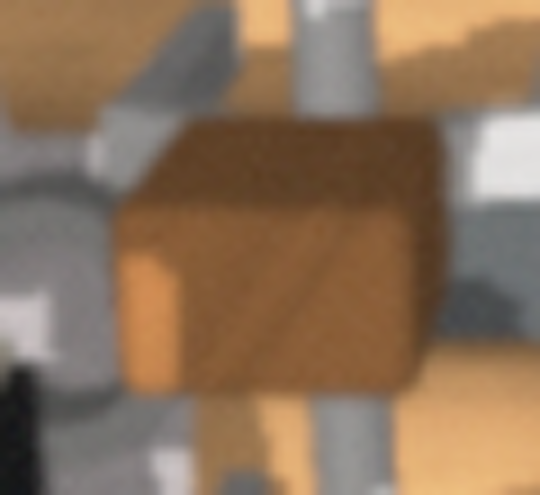

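The crop shows the grip's top face clearly: corners (118,207), (412,207), (412,388) and (127,390), in 9× crop pixels.

```bash
python3 - <<'E'
from h import *
W=dict(np.load("pics/w2.npz"))
f=lambda u,v:((u+.5)/9-.5+175,(v+.5)/9-.5+185)
sc=lambda u,v:((u+.5)/4.4-.5+220,(v+.5)/4.4-.5+165)
sd=lambda u,v:((u+.5)/4.4-.5+240,(v+.5)/4.4-.5+105)
wq=[(118,207),(412,207),(412,388),(127,390)]; sq=[(99,52),(155,46),(158,81),(102,88)]
C=np.array([plane(ray("wrist",f(*p),W),.2475)[:2] for p in wq]); print(np.round(C,4),C.mean(0))
ex=(C[2]+C[3]-C[0]-C[1])/2; ey=(C[1]+C[2]-C[0]-C[3])/2
print(np.linalg.norm(ex),np.linalg.norm(ey),np.degrees(np.arctan2(ex[1],ex[0])),np.degrees(np.arctan2(-ey[0],ey[1])))
T=[tri(ray("wrist",f(*a),W),ray("scene",sc(*b))) for a,b in zip(wq,sq)]
print([(np.round(t[0],4),round(t[1][0],1)) for t in T],np.mean([t[0] for t in T],0))
p,e=tri(ray("wrist",f(*np.mean(wq,0)),W),ray("scene",sc(*np.mean(sq,0))),ray("side",sd(205,217)));print(p,e)
print("stopa",plane(ray("wrist",((315.5)/1.5-.5,(263.5)/1.5-.5),W),.207))
E
```

```text
[[ 0.5408 -0.0409]
 [ 0.5368 -0.0071]
 [ 0.5586 -0.0054]
 [ 0.563  -0.0389]] [ 0.54978521 -0.02309589]
0.022103286907238145 0.0339290353382441 4.811041398723143 7.132289530126936
[(array([ 0.5423, -0.0422,  0.2427]), np.float64(0.2)), (array([ 0.5378, -0.0079,  0.2444]), np.float64(0.5)), (array([ 0.5615, -0.0058,  0.24  ]), np.float64(0.3)), (array([ 0.5667, -0.0399,  0.2385]), np.float64(0.8))] [ 0.55207308 -0.02393163  0.24138635]
[ 0.55265123 -0.02359002  0.24320661] [np.float64(1.410949092388283), np.float64(0.7920303111631509), np.float64(1.2109820105844213)]
stopa [ 0.512788   -0.02581804  0.207     ]
```

Grip centre is about (0.551, -0.0235), with yaw about 6°; the tool yaw is already 6.4°. Descending around it.

{"op": "carry_out", "data": {
  "plan": [
    [[0,0,-0.01],[0.25,-0.32,-0.5],-1],
    [[0,0,-0.01],[0.25,-0.32,-0.5],-1],
    [[0,0,-0.01],[0.25,-0.32,-0.5],-1],
    [[0,0,-0.01],[0.25,-0.32,-0.5],-1],
    [[0,0,-0.01],[0.25,-0.32,-0.7],-1],
    [[0,0,-0.01],[0.25,-0.32,-0.9],-1],
    [[0,0,-0.01],[0.25,-0.32,-1],-1],
    [[0,0,-0.01],[0.25,-0.32,-1],-1],
    [[0,0,-0.01],[0.25,-0.32,-1],-1]
  ]
}}

```text
time_s: 3.45
ee_pos: [0.5513, -0.0239, 0.2206]
tcp_rot: [-0.047, 0.999, -0.0, 0.001]
ft_force: [-0.1, 0.5, 0.2]
finger_gap: 0.0929
grip_force: 0.0
```

```bash
python3 - <<'E'
from h import *
wshot("w3"); s=bot.read_state(); print(s["ee_pos"],s["tcp_rot"],s["ft_force"])
a=cv2.imread("pics/w3.png"); cv2.imwrite("pics/w3b.png",cv2.resize(a[180:,100:400],None,fx=2.4,fy=2.4,interpolation=cv2.INTER_CUBIC))
E
```

```text
[ 0.55143063 -0.02402889  0.22085018] [-4.73272323e-02  9.98878663e-01 -1.39573611e-04  1.23715833e-03] [ 0.20687345 -0.29731308  0.2742074 ]
```

View pics/w3b.png

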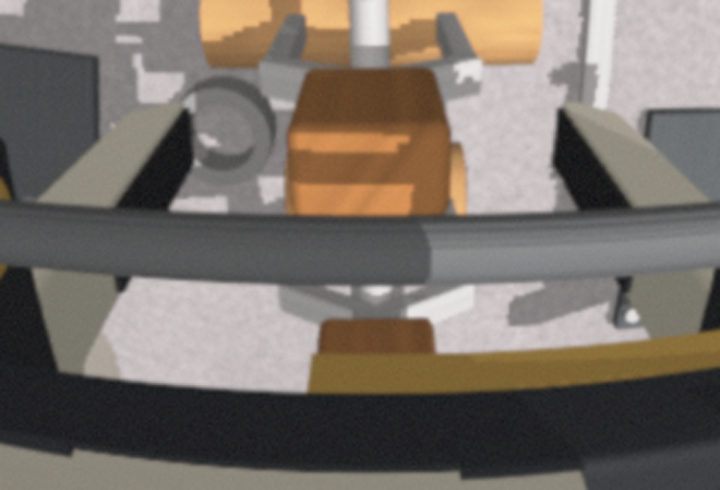

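The block sits centred between the fingers (290–450 against the finger insides at 190–557). I'll go down 13 mm and close.

{"op": "carry_out", "data": {
  "plan": [
    [[0,0,0],[0,0,-0.087],-1],
    [[0,0,0],[0,0,-0.087],-1],
    [[0,0,0],[0,0,-0.087],1],
    [[0,0,0],[0,0,-0.087],1],
    [[0,0,0],[0,0,-0.087],1],
    [[0,0,0],[0,0,-0.087],1],
    [[0,0,0],[0,0,-0.087],1],
    [[0,0,0],[0,0,-0.087],1],
    [[0,0,0],[0,0,-0.087],1],
    [[0,0,0],[0,0,-0.087],1]
  ],
  "force": 35
}}

```text
time_s: 4.5
ee_pos: [0.5509, -0.0246, 0.2056]
tcp_rot: [-0.047, 0.999, -0.0, -0.0]
ft_force: [0.2, -0.3, 0.1]
finger_gap: 0.0353
grip_force: 34.9
```

{"op": "carry_out", "data": {
  "plan": [
    [[0,0,0],[0,0,0.08],1],
    [[0,0,0],[0,0,0.16],1],
    [[0,0,0],[0,0,0.24],1],
    [[0,0,0],[0,0,0.31],1],
    [[0,0,0],[0,0,0.31],1],
    [[0,0,0],[0,0,0.31],1]
  ]
}}

```text
time_s: 5.1
ee_pos: [0.5509, -0.0244, 0.2522]
tcp_rot: [-0.047, 0.999, -0.0, 0.0]
ft_force: [-0.3, -0.5, -4.6]
finger_gap: 0.036
grip_force: 34.9
```

```bash
python3 - <<'E'
from h import *
s=bot.read_state(); print(s["ee_pos"],s["ft_force"],s["finger_gap"])
for n,(x0,y0,x1,y1) in (("scene",(220,130,360,300)),("side",(230,70,370,240))):
    im=bot.snapshot(n)[...,::-1]; cv2.imwrite(f"pics/{n}1.png",im); cv2.imwrite(f"pics/{n}1c.png",cv2.resize(im[y0:y1,x0:x1],(400*(x1-x0)//140,400*(y1-y0)//140)))
cv2.imwrite("pics/m1.png",np.hstack([cv2.imread("pics/scene1c.png"),cv2.imread("pics/side1c.png")]))
E
```

```text
[ 0.55093477 -0.02441125  0.25215615] [-0.33447214 -0.52157632 -4.64919731] 0.036042964048361305
```

View pics/m1.png

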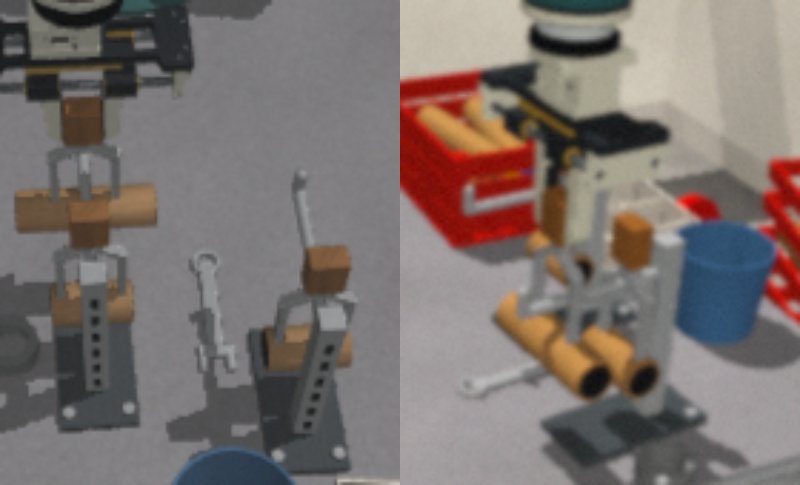

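The carrier is raised 46 mm and hangs straight with the bar inside its loop (scene crop (82,170)). Wrist load is about 4.4 N. Now sliding out over the stop.

{"op": "carry_out", "data": {
  "plan": [
    [[0,0,0],[-0.13,-0.013,0],1],
    [[0,0,0],[-0.26,-0.026,0],1],
    [[0,0,0],[-0.39,-0.038,0],1],
    [[0,0,0],[-0.52,-0.051,0],1],
    [[0,0,0],[-0.65,-0.064,0],1],
    [[0,0,0],[-0.65,-0.064,0],1],
    [[0,0,0],[-0.65,-0.064,0],1]
  ]
}}

```text
time_s: 5.9
ee_pos: [0.4534, -0.034, 0.252]
tcp_rot: [-0.047, 0.999, -0.0, 0.0]
ft_force: [-0.6, 0.4, -4.2]
finger_gap: 0.0354
grip_force: 35.0
```

{"op": "carry_out", "data": {
  "plan": [
    [[0,0,0],[0,0.15,0],1],
    [[0,0,0],[0,0.35,0],1],
    [[0,0,0],[0,0.55,0],1],
    [[0,0,0],[0,0.75,0],1],
    [[0,0,0],[0,0.9,0],1],
    [[0,0,0],[0,0.9,0],1]
  ]
}}

```text
time_s: 6.5
ee_pos: [0.4537, 0.1034, 0.2515]
tcp_rot: [-0.048, 0.999, 0.0, -0.001]
ft_force: [0.9, -0.3, -4.3]
finger_gap: 0.0359
grip_force: 35.0
```

{"op": "carry_out", "data": {
  "plan": [
    [[0,0,0],[0.06,0.15,0],1],
    [[0,0,0],[0.15,0.3,0],1],
    [[0,0,0],[0.22,0.43,0],1],
    [[0,0,0],[0.25,0.49,0],1],
    [[0,0,0],[0.25,0.49,0],1],
    [[0,0,0],[0.25,0.49,0],1]
  ]
}}

```text
time_s: 7.1
ee_pos: [0.4908, 0.1739, 0.2519]
tcp_rot: [-0.047, 0.999, -0.0, -0.0]
ft_force: [-0.9, 0.2, -4.3]
finger_gap: 0.0359
grip_force: 35.0
```

```bash
python3 - <<'E'
from h import *
wshot("w4"); s=bot.read_state(); print(s["time_s"],s["ee_pos"],s["tcp_rot"],s["ft_force"],s["finger_gap"])
ims=[]
for n,(x0,y0,x1,y1) in (("scene",(250,110,390,280)),("side",(200,60,340,230))):
    im=np.ascontiguousarray(bot.snapshot(n)[...,::-1]); cv2.imwrite(f"pics/{n}2.png",im); ims.append(cv2.resize(im[y0:y1,x0:x1],(400,486),interpolation=cv2.INTER_CUBIC))
cv2.imwrite("pics/m2.png",np.hstack(ims))
E
```

```text
7.15 [0.49074501 0.17374149 0.25204235] [-4.68428888e-02  9.98902251e-01 -1.65771622e-04 -9.86546022e-05] [-0.38296649 -0.31847848 -3.73256586] 0.03555531285813782
```

View pics/m2.png

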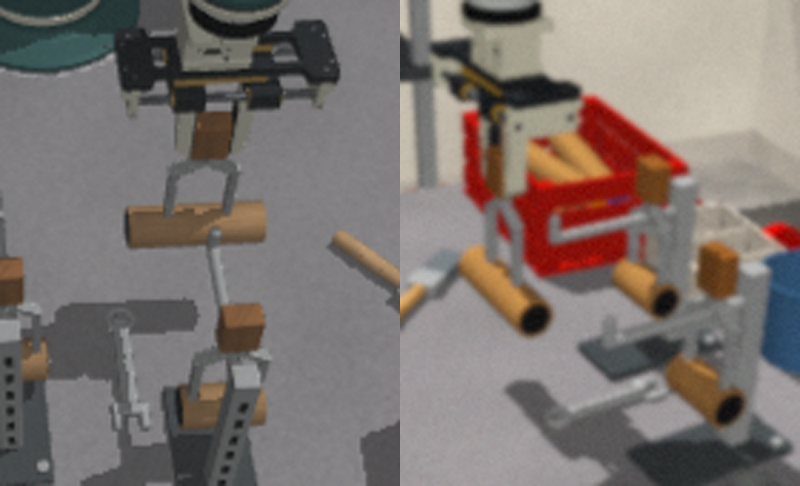

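The carrier stands in front of rail_b's stop (scene crop loop (203,185), stop top (216,236)), and the offsets carried over from rail_a agree with the measurements. Sliding in along the bar.

{"op": "carry_out", "data": {
  "plan": [
    [[0,0,0],[0.1,0.01,0],1],
    [[0,0,0],[0.22,0.022,0],1],
    [[0,0,0],[0.34,0.034,0],1],
    [[0,0,0],[0.46,0.046,0],1],
    [[0,0,0],[0.58,0.058,0],1],
    [[0,0,0],[0.66,0.067,0],1],
    [[0,0,0],[0.715,0.073,0],1],
    [[0,0,0],[0.715,0.073,0],1],
    [[0,0,0],[0.715,0.073,0],1]
  ]
}}

```text
time_s: 8.15
ee_pos: [0.5978, 0.1854, 0.2522]
tcp_rot: [-0.047, 0.999, 0.0, -0.0]
ft_force: [-0.1, 0.2, -4.6]
finger_gap: 0.0359
grip_force: 35.0
```

```bash
python3 - <<'E'
from h import *
s=bot.read_state(); print(s["time_s"],s["ee_pos"],s["tcp_rot"],s["ft_force"],s["finger_gap"])
ims=[]
for n,(x0,y0,x1,y1) in (("scene",(260,120,400,290)),("side",(200,50,340,220))):
    im=np.ascontiguousarray(bot.snapshot(n)[...,::-1]); cv2.imwrite(f"pics/{n}3.png",im); ims.append(cv2.resize(im[y0:y1,x0:x1],(400,486),interpolation=cv2.INTER_CUBIC))
cv2.imwrite("pics/m3.png",np.hstack(ims))
E
```

```text
8.15 [0.59780101 0.18535785 0.25219839] [-4.70193017e-02  9.98893980e-01  1.68685180e-05 -4.08274788e-05] [-0.055038    0.22682914 -4.63914468] 0.03587864255217078
```

View pics/m3.png

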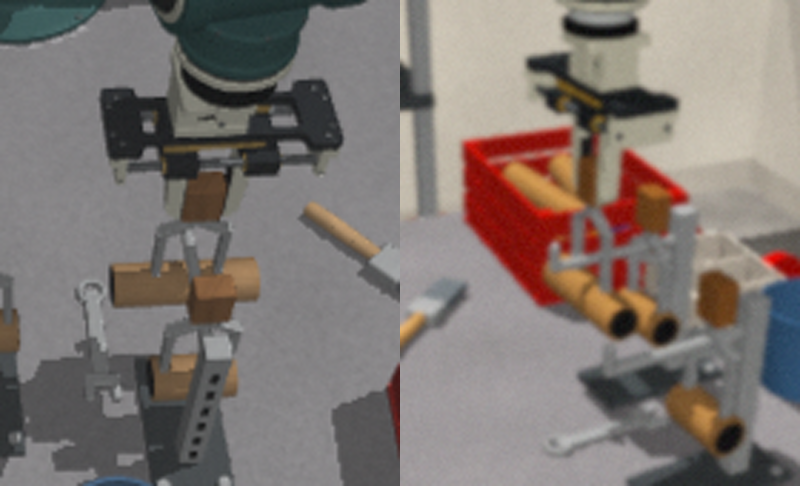

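The bar passes through the loop, with the stop in front of it (side crop (555,255)) and short_b behind. Lowering gently.

{"op": "carry_out", "data": {
  "plan": [
    [[0,0,0],[0,0,-0.07],1],
    [[0,0,0],[0,0,-0.14],1],
    [[0,0,0],[0,0,-0.21],1],
    [[0,0,0],[0,0,-0.25],1],
    [[0,0,0],[0,0,-0.28],1],
    [[0,0,0],[0,0,-0.28],1],
    [[0,0,0],[0,0,-0.28],1]
  ]
}}

```text
time_s: 8.95
ee_pos: [0.5982, 0.1854, 0.2103]
tcp_rot: [-0.047, 0.999, 0.0, 0.0]
ft_force: [-0.1, 0.9, -4.6]
finger_gap: 0.0359
grip_force: 35.0
```

{"op": "carry_out", "data": {
  "plan": [
    [[0,0,0],[0,0,-0.01],1],
    [[0,0,0],[0,0,-0.02],1],
    [[0,0,0],[0,0,-0.03],1],
    [[0,0,0],[0,0,-0.03],1],
    [[0,0,0],[0,0,-0.03],1]
  ]
}}

```text
time_s: 9.45
ee_pos: [0.5983, 0.1855, 0.2065]
tcp_rot: [-0.047, 0.999, 0.0, 0.001]
ft_force: [-2.4, -0.3, 5.3]
finger_gap: 0.0358
grip_force: 35.0
```

The load has gone from -4.6 to +5.3 N, so the carrier rests on the bar. I'll ease off a touch and open.

{"op": "carry_out", "data": {
  "plan": [
    [[0,0,0],[0,0,0.004],1],
    [[0,0,0],[0,0,0.004],1],
    [[0,0,0],[0,0,0.004],0.1],
    [[0,0,0],[0,0,0.004],0.0],
    [[0,0,0],[0,0,0.004],-0.3],
    [[0,0,0],[0,0,0.004],-1],
    [[0,0,0],[0,0,0.004],-1],
    [[0,0,0],[0,0,0.004],-1],
    [[0,0,0],[0,0,0.004],-1],
    [[0,0,0],[0,0,0.004],-1]
  ]
}}

```text
time_s: 10.45
ee_pos: [0.5981, 0.1855, 0.2062]
tcp_rot: [-0.047, 0.999, -0.0, -0.0]
ft_force: [0.3, -0.5, 0.5]
finger_gap: 0.0892
grip_force: 0.0
```

{"op": "carry_out", "data": {
  "plan": [
    [[0,0,0],[0,0,0.1],-1],
    [[0,0,0],[0,0,0.3],-1],
    [[0,0,0],[0,0,0.6],-1],
    [[0,0,0],[0,0,1],-1],
    [[0,0,0],[0,0,1],-1],
    [[0,0,0],[0,0,1],-1],
    [[0,0,0],[0,0,1],-1],
    [[0,0,0],[0,0,1],-1]
  ]
}}

```text
time_s: 11.25
ee_pos: [0.5979, 0.1854, 0.3543]
tcp_rot: [-0.047, 0.999, -0.0, -0.001]
ft_force: [-0.2, 0.2, -0.2]
finger_gap: 0.0927
grip_force: 0.0
```

```bash
python3 - <<'E'
from h import *
s=bot.read_state(); print(s["time_s"],s["ee_pos"],s["ft_force"],s["finger_gap"])
ims=[]
for n,(x0,y0,x1,y1) in (("scene",(220,130,360,300)),("side",(230,70,370,240))):
    im=np.ascontiguousarray(bot.snapshot(n)[...,::-1]); cv2.imwrite(f"pics/{n}4.png",im); ims.append(cv2.resize(im[y0:y1,x0:x1],(400,486),interpolation=cv2.INTER_CUBIC))
cv2.imwrite("pics/m4.png",np.hstack(ims))
E
```

```text
11.25 [0.59785349 0.18537942 0.35430118] [-0.21108773  0.19578946 -0.1808261 ] 0.09265141221795932
```

View pics/m4.png

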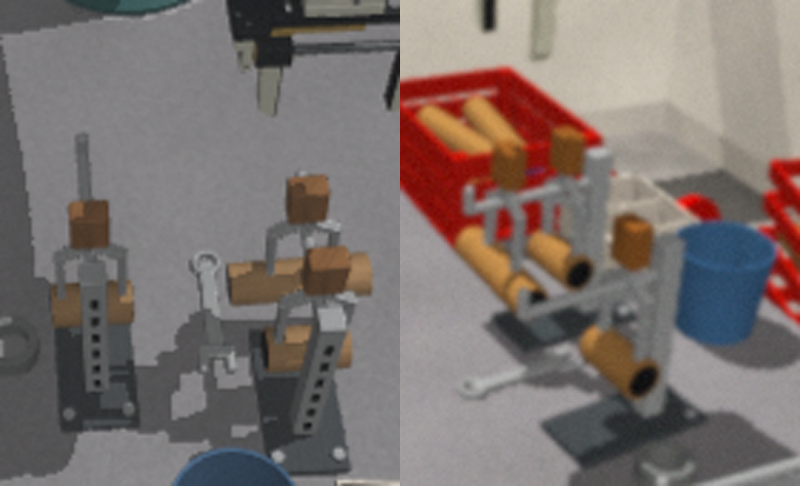

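The long carrier hangs on rail_b (scene crop (308,200)) between the stop and short_b. Both short carriers and the other objects in view are where they were. Handing in.

```bash
python3 -c "
from cell import bot
print(bot.hand_in())"
```

```text
the job is handed in; nothing more can be done
None
```

The long carrier now hangs by itself on rail_b, between the end stop and the short carrier; both short carriers are still on their rails, and the job was handed in after about 11 s of robot time (no verdict was returned).

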